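# Move the scent bottles to the walnut rack in reverse order

## Task

Move the four scent-oil bottles from their coloured coasters on the oak stand into the wells of the walnut rack, one in each well, in reverse order: the bottle that stood furthest left goes into the rightmost well, and so on along the row. Leave them all standing upright at the bottom of their wells, without tipping any over on the way and without shifting the mushroom ornament.

Things in the scene. Friction and masses are not known exactly. Their poses are not given: they have to be found in the camera images.
- red_bottle: loose scent-oil bottle, upright straight cylinder, 34 mm in diameter, 90 mm tall: amber glass to 62 mm, then a red cap (33.6 mm across). About 120 g. Origin: centre of its underside; z up. Can be gripped from above, 54 mm above its underside; gripping across the row (along the stand's or rack's x) keeps clear of neighbours, 60 mm away.
- blue_bottle: loose scent-oil bottle, upright straight cylinder, 34 mm in diameter, 90 mm tall: amber glass to 62 mm, then a blue cap (33.6 mm across). About 120 g. Origin: centre of its underside; z up. Can be gripped from above, 54 mm above its underside; gripping across the row (along the stand's or rack's x) keeps clear of neighbours, 60 mm away.
- green_bottle: loose scent-oil bottle, upright straight cylinder, 34 mm in diameter, 90 mm tall: amber glass to 62 mm, then a green cap (33.6 mm across). About 120 g. Origin: centre of its underside; z up. Can be gripped from above, 54 mm above its underside; gripping across the row (along the stand's or rack's x) keeps clear of neighbours, 60 mm away.
- white_bottle: loose scent-oil bottle, upright straight cylinder, 34 mm in diameter, 90 mm tall: amber glass to 62 mm, then a white cap (33.6 mm across). About 120 g. Origin: centre of its underside; z up. Can be gripped from above, 54 mm above its underside; gripping across the row (along the stand's or rack's x) keeps clear of neighbours, 60 mm away.
- red_coaster: fixed red disc, 54 mm in diameter, 4 mm thick, on the oak stand (84 x 250 mm, brass side rails up to 30 mm above the table), under the red-capped bottle at the start. Origin: centre of its underside, 12 mm above the table; x across the row, y along it to the robot's left. The four are in one row, 60 mm apart, in any order, the row turned up to 0.35 rad from world y.
- blue_coaster: fixed blue disc, 54 mm in diameter, 4 mm thick, on the oak stand (84 x 250 mm, brass side rails up to 30 mm above the table), under the blue-capped bottle at the start. Origin: centre of its underside, 12 mm above the table; x across the row, y along it to the robot's left. The four are in one row, 60 mm apart, in any order, the row turned up to 0.35 rad from world y.
- green_coaster: fixed green disc, 54 mm in diameter, 4 mm thick, on the oak stand (84 x 250 mm, brass side rails up to 30 mm above the table), under the green-capped bottle at the start. Origin: centre of its underside, 12 mm above the table; x across the row, y along it to the robot's left. The four are in one row, 60 mm apart, in any order, the row turned up to 0.35 rad from world y.
- white_coaster: fixed white disc, 54 mm in diameter, 4 mm thick, on the oak stand (84 x 250 mm, brass side rails up to 30 mm above the table), under the white-capped bottle at the start. Origin: centre of its underside, 12 mm above the table; x across the row, y along it to the robot's left. The four are in one row, 60 mm apart, in any order, the row turned up to 0.35 rad from world y.
- walnut_rack: fixed dark walnut rack, 80 x 250 x 30 mm, with four round wells 50 mm in diameter, 20 mm deep (cork-coloured floor 10 mm above the table), at y = -90, -30, +30, +90 mm, x = 0. Origin: centre of its underside, on the table; x across the row, away from the robot; y along it to the robot's left; z up. Turned up to 0.35 rad. Left or right of the oak stand.
- mushroom: loose terracotta mushroom ornament, 71 mm tall, cap 54 mm in diameter, standing between the stand and the rack; a bystander. Origin: centre of its underside, z up.
Things that resemble listed ones, but are neither listed nor needed, are in the scene too. What is shaped like the green_bottle but turquoise or yellow is not meant.

How it is judged:
By the outcome, as a careful person would: the job done as asked, in the order asked, and still so for the second after the job is handed in, with the robot touching nothing.
It also fails if it takes over 106 s, if anything falls off the work surface, if the arm or the gripper's body presses on something with over 40 N, if the wrist force passes 120 N, or if a joint passes its speed limit or range.

## Robot

A 6-joint arm with a two-finger parallel gripper is mounted at the origin on the work surface. World frame = base frame: x ahead of the robot, y to its left, z up, the work surface at z = 0. Lengths are in m, angles in degrees, forces in N, time in s.
With the tool pointing down it reaches from about 0.325 to 0.775 m from the base axis. Payload 5.5 kg.
Tool frame: the origin (TCP) lies at the centre of the arm's flange, where the gripper is bolted on; the fingertips stand 182 mm ahead of it and the grasp point (between the pads) lies 163 mm ahead of it; z points along the fingers, y is the line along which they close (so a half turn about z gives the same grasp; the last joint's range is limited). The gripper opens to 88 mm and grips with 3 to 60 N. Pads are 20 mm wide; open, the fingers measure 115 mm over their backs; the gripper's body (75 mm by 178 mm) begins 61 mm behind the grasp point.
Start: joints at [-67.363, 5.22, 70.514, -0, 104.267, -3.249], TCP at [0.262, -0.54, 0.405] pointing down, gripper open.
Joint ranges: [-164.24, 164.24], [-49.07, 125.15], [9.68, 141.18], [-86.29, 266.29], [3.28, 154.24], [-151.56, 151.56]. Speed limits (degrees/s): [147.25, 147.25, 172.46, 180, 180, 180].

## Interface

Orientations are given as [roll, pitch, yaw] about the fixed x, y, z axes, in that order (R = Rz(yaw) Ry(pitch) Rx(roll)).
In Python, from station import r gives the robot as it stands. The module is installed in compiled form; this text tells all that it offers. Calls block until the motion is done:
- r.reach(position, orientation): joint-space move of the TCP to a pose.
- r.servo_line(position, rotation=None, speed=0.15): straight line of the TCP; rotation=None keeps the orientation; speed is the mean speed in m/s.
- r.move_joints(angles): joint-space move.
- r.let_go() and r.grab(squeeze=None): open the fingers fully, or close them until they stop; squeeze is the grip in N (None keeps the last).
- r.wait(seconds).
- r.inverse_kinematics(position, orientation): joint angles nearest the present ones, or None.
- r.sense(): the state.
- r.snapshot(name): name is "side" or "top" or "wrist"; returns a dict with "frame" (400x640x3 uint8, red, green, blue), "fx", "fy", "cx", "cy" (pixels), "R" (3x3) and "t" (3): a world point X has camera coordinates R X + t. Camera axes: x right, y down, z forward; pixel columns grow to the right and rows downward; lengths in m; the calibration is good to about 2 mm. A picture is of the moment at which its call begins. There is no depth.
A pose or a line that the arm cannot do raises r.IKError and nothing moves.
- r.hand_in(): hands the job in; it is judged then, once.
The state is a dict: "clock": time; "joints": joint angles; "joint_vel": joint speeds; "joint_torque": joint torques, N m; "tcp_pos": TCP position; "orientation": TCP orientation; "contact_force": force on the tool from outside, world axes, zero at the start; "torque": the same for the moment, N m; "opening": finger opening in m; "gripper_force": force on a finger pad.
Only numpy, scipy, OpenCV 4.12 (cv2) and the standard library are available. Lean on these libraries where they do the work, as an engineer would, in place of code of your own. Each camera call takes 0.05 s, during which the arm holds its last target. There are 200 camera calls.

## Working session

There is one attempt and no reset: what is moved stays moved. The work goes in short steps, each a Python script; the robot and the scene stay as the last script left them, time stands still between calls to the robot, and variables do not carry over. Pictures are saved under pics/ and viewed, at most 14 in all, crops included, and the job is handed in when it is done.

```bash
mkdir -p pics; python3 - <<'E'
from station import r
import cv2,numpy as np,pickle
d={}
for n in("top","side"):
    s=r.snapshot(n);d[n]=s;cv2.imwrite(f"pics/{n}0.png",s["frame"][:,:,::-1])
    print(n,s["fx"],s["cx"],s["cy"],-s["R"].T@s["t"],s["R"].round(3).tolist())
pickle.dump(d,open("s0.pkl","wb"));print(r.sense())
E
```

```text
top 497.98048705037456 316.7523493434091 201.35288158168973 [ 0.32500126 -0.04235853  1.12385128] [[0.018, -1.0, 0.013], [-0.983, -0.02, -0.181], [0.181, -0.009, -0.983]]
side 442.23603452585104 314.2114548903675 199.18786578663637 [ 0.43674963 -1.09243841  0.69863687] [[0.996, -0.093, 0.002], [-0.048, -0.53, -0.847], [0.08, 0.843, -0.532]]
{'clock': 0.1, 'joints': array([-6.73648531e+01,  5.25827645e+00,  7.05748772e+01, -1.28440836e-03,
        1.04267063e+02, -3.24891249e+00]), 'joint_vel': array([-0.01002822, -0.12615749, -0.0933007 ,  0.00440671,  0.05243197,
       -0.07789215]), 'joint_torque': array([ 3.29434115e-03, -4.47859454e+01, -4.07569349e+01,  7.01944227e-02,
        2.84482352e-02, -1.02001152e-04]), 'tcp_pos': array([ 0.26194247, -0.53985592,  0.40362611]), 'orientation': array([-1.79899874e+02, -4.43629272e-03,  2.58837401e+01]), 'contact_force': array([-0.59898131, -0.40071973, -0.2480572 ]), 'torque': array([ 0.00536251,  0.03568846, -0.03559978]), 'gripper_force': 0.0, 'opening': 0.08780800428351183}
```

View pics/top0.png

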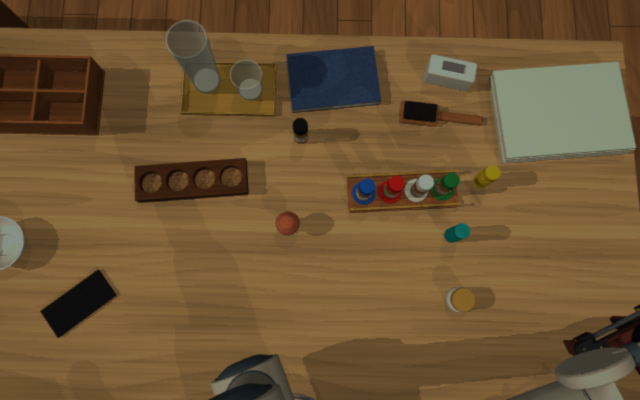

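View pics/side0.png

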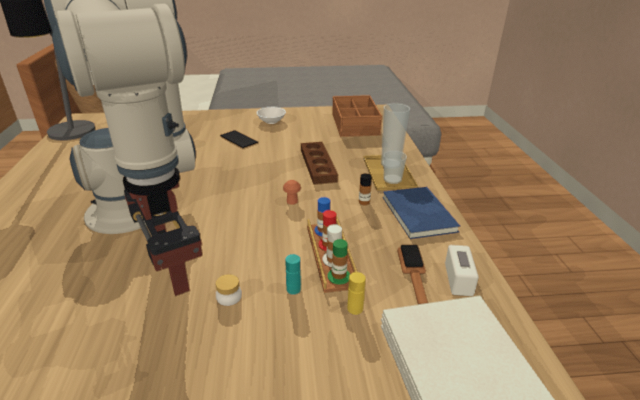

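The top view shows the caps at blue (366,188), red (394,185), white (425,184) and green (451,182). The rack wells are at (152,181), (178,180), (205,178) and (232,177), and the mushroom is at (288,223). In the side view the caps are at blue (323,205), red (330,218), white (335,232) and green (340,248).

Things that could be mistaken for a target in the top view:
- **Green:** the capped bottle (451,182) is on its green coaster. Yellow (488,176) and turquoise (457,233) stand off the stand.
- **White:** the cap (425,184), against the white jar (461,300) and the white box (450,72).
- **Red:** the cap (394,185), against the mushroom (288,223).
- **Blue:** the cap (366,188), against the navy book (333,78).
- **Amber bottle:** the black-capped one (301,130).
- **Rack:** the four-well walnut rack, against the box with compartments (50,95).

My choice is the four caps on the oak stand.

```bash
cat > h.py <<'E'
import numpy as np,cv2
from station import r
def ray(s,p):
    d=s["R"].T@np.array([(p[0]-s["cx"])/s["fx"],(p[1]-s["cy"])/s["fy"],1.]);return -s["R"].T@s["t"],d
def plane(s,p,z):
    c,d=ray(s,p);return c+d*(z-c[2])/d[2]
def tri(obs):
    A=np.zeros((3,3));b=np.zeros(3)
    for s,p in obs:
        c,d=ray(s,p);d=d/np.linalg.norm(d);P=np.eye(3)-np.outer(d,d);A+=P;b+=P@c
    return np.linalg.solve(A,b)
def proj(s,X):
    c=s["R"]@np.asarray(X)+s["t"];return np.array([s["fx"]*c[0]/c[2]+s["cx"],s["fy"]*c[1]/c[2]+s["cy"]])
E
python3 - <<'E'
from h import *
import pickle
d=pickle.load(open("s0.pkl","rb"));t,s=d["top"],d["side"]
for n,a,b in[("b",(366,188),(323,205)),("r",(394,185),(330,218)),("w",(425,184),(335,232)),("g",(451,182),(340,248))]:print(n,tri([(t,a),(s,b)]).round(3))
for p in[(152,181),(178,180),(205,178),(232,177)]:print(plane(t,p,.03).round(3))
print(plane(t,(288,223),.06))
# wrist cam offset in tool frame
w=r.snapshot("wrist");q=r.sense();from scipy.spatial.transform import Rotation as Ro
Rt=Ro.from_euler("xyz",q["orientation"],degrees=True).as_matrix()
print("cam in tool",Rt.T@(-w["R"].T@w["t"]-q["tcp_pos"]),(w["R"]@Rt).round(3).tolist(),w["fx"])
a=t["frame"][150:250,330:510,::-1];cv2.imwrite("pics/crop.png",cv2.resize(a,None,fx=4,fy=4))
E
```

```text
b [ 0.547 -0.157  0.089]
r [ 0.556 -0.216  0.089]
w [ 0.559 -0.281  0.094]
g [ 0.564 -0.337  0.092]
[0.566 0.317 0.03 ]
[0.569 0.259 0.03 ]
[0.575 0.199 0.03 ]
[0.578 0.139 0.03 ]
[0.47235547 0.00852312 0.06      ]
cam in tool [ 0.06752596 -0.00070684  0.02039544] [[-0.001, 1.0, 0.001], [-0.969, -0.0, -0.247], [-0.247, -0.001, 0.969]] 318.48880867602617
```

View pics/crop.png

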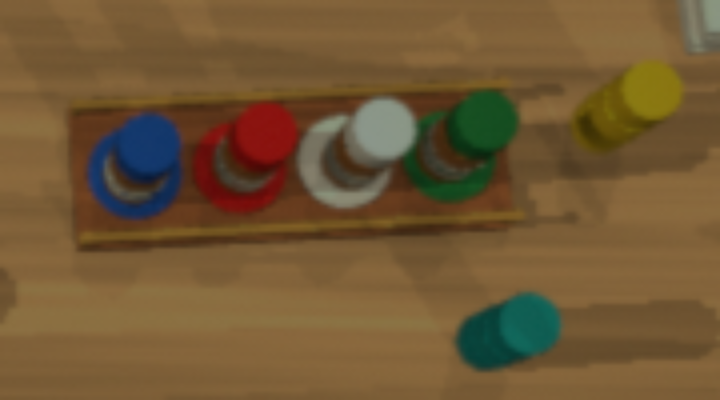

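The crop confirms the four bottles on coasters of the same colour as their caps, in the order B, R, W, G from the left. Yellow and turquoise stand off the stand. Next I'll take wrist views over the stand and the rack.

```bash
python3 - <<'E'
from h import *
import pickle
L=[]
for p,yaw in[((.555,-.33,.42),95),((.555,-.19,.42),95),((.572,.19,.42),94),((.572,.29,.42),94)]:
    r.reach(p,[180,0,yaw]);r.wait(.2);w=r.snapshot("wrist");L.append(w)
q=r.sense();print(q["clock"],q["tcp_pos"],q["orientation"],q["joints"].round(0))
pickle.dump(L,open("w.pkl","wb"))
m=np.vstack([np.hstack([L[0]["frame"],L[1]["frame"]]),np.hstack([L[2]["frame"],L[3]["frame"]])])
cv2.imwrite("pics/w.png",cv2.resize(m[:,:,::-1],(800,500),interpolation=cv2.INTER_AREA))
E
```

```text
5.0167 [0.57224182 0.28883683 0.42035377] [1.79972004e+02 2.71269858e-03 9.39049285e+01] [ 24.  12.  62.  -0. 106.  20.]
```

View pics/w.png

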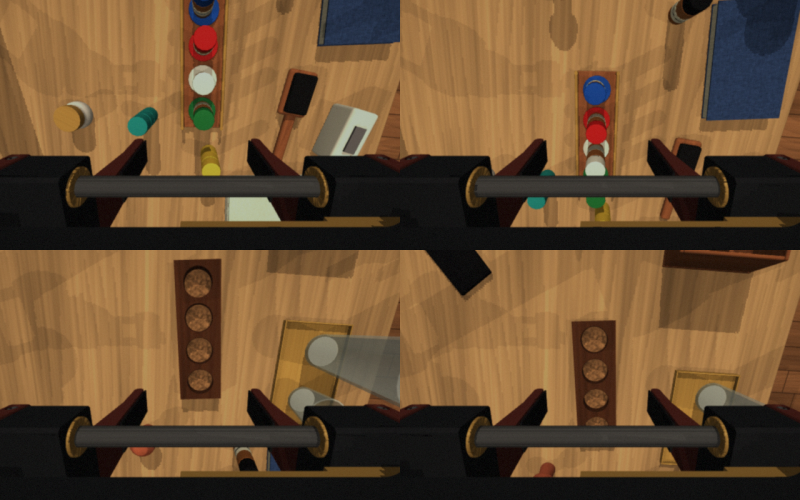

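The wrist views show the stand row near columns 310–330 in view 0: blue (326,12), red (325,68), white (325,130), green (325,175). In view 1, blue is seen from almost straight above at (955-640,142). The wells are in views 2 and 3, at about column 318. I'll fit circles next.

```bash
cat > meas.py <<'E'
from h import *
import pickle
L=pickle.load(open("w.pkl","rb"));d=pickle.load(open("s0.pkl","rb"))
approx=dict(b=(.547,-.157),r=(.556,-.216),w=(.559,-.279),g=(.564,-.337))
def cap(s,X,vis):
    c=proj(s,X);dep=(s["R"]@np.array(X)+s["t"])[2];R=.0168*s["fx"]/dep
    x0,y0=(c-2.2*R).astype(int).clip(0);x1,y1=(c+2.2*R).astype(int)
    k=4;im=cv2.resize(s["frame"][y0:y1,x0:x1],None,fx=k,fy=k,interpolation=cv2.INTER_CUBIC)
    best=None
    for ch in list(cv2.split(im))+[cv2.cvtColor(im,cv2.COLOR_RGB2GRAY)]:
        h=cv2.HoughCircles(cv2.medianBlur(ch,5),cv2.HOUGH_GRADIENT_ALT,1.5,5,param1=60,param2=.6,minRadius=int(.9*R*k),maxRadius=int(1.12*R*k))
        if h is None:continue
        for a in h[0]:
            e=np.hypot(*(a[:2]/k+(x0,y0)-c))
            if best is None or e<best[0]:best=(e,a)
    if best is None:return None
    a=best[1];cv2.circle(im,tuple(int(v) for v in a[:2]),int(a[2]),(255,0,255),2)
    vis.append(cv2.resize(im,(150,150)));return a[:2]/k+(x0,y0)-.5+.5/k,a[2]/k/R
if __name__=="__main__":
    vis=[]
    for n,(x,y) in approx.items():
        obs=[]
        for nm,s in(("w0",L[0]),("w1",L[1]),("top",d["top"])):
            if (nm,n) in(("w1","g"),("w1","w"),("w0","b")):continue
            q=cap(s,(x,y,.106),vis)
            if q is None:print(n,nm,None);continue
            obs.append((s,q[0]));print(n,nm,q[0].round(1),round(q[1],2),plane(s,q[0],.106).round(4))
        if len(obs)>1:print(n,"tri",tri(obs).round(4))
    cork=[[],[]];
    for i,s in enumerate(L[2:]):
        im=s["frame"];hsv=cv2.cvtColor(im,cv2.COLOR_RGB2HSV)
        for k,(x,y) in enumerate([(.566,.317),(.569,.259),(.575,.199),(.578,.139)]):
            c=proj(s,(x,y,.02));R=int(.034*s["fx"]/(s["R"]@np.array([x,y,.02])+s["t"])[2])
            if c[1]>240 and True:cork[i].append(None);continue
            x0,y0=(c-R).astype(int).clip(0);g=cv2.GaussianBlur(im[y0:y0+2*R,x0:x0+2*R,0],(3,3),0)
            _,m=cv2.threshold(g,0,255,cv2.THRESH_OTSU);m=cv2.morphologyEx(m,cv2.MORPH_CLOSE,np.ones((7,7)))
            yy,xx=np.mgrid[:m.shape[0],:m.shape[1]];m[(yy-R)**2+(xx-R)**2>R*R]=0
            cs=max(cv2.findContours(m,0,2)[0],key=cv2.contourArea);cs=cv2.convexHull(cs);e=cv2.fitEllipse(cs)
            v=cv2.cvtColor(g,cv2.COLOR_GRAY2RGB);v=cv2.resize(v,None,fx=4,fy=4);cv2.polylines(v,[cs*4+2],True,(255,0,255),1);vis.append(cv2.resize(v,(150,150)))
            cork[i].append(np.array(e[0])+(x0,y0));print(i,k,cork[i][-1].round(1),np.round(e[1],1),plane(s,cork[i][-1],.02).round(4))
    for k in range(4):
        o=[(L[2+i],cork[i][k]) for i in(0,1) if cork[i][k] is not None]
        if len(o)>1:print("well",k,tri(o).round(4))
    while len(vis)%5:vis.append(vis[0]*0)
    cv2.imwrite("pics/fit.png",np.vstack([np.hstack(vis[i:i+5]) for i in range(0,len(vis),5)])[:,:,::-1])
E
python3 meas.py
```

```text
b w1 [312.1 150.1] 1.0 [ 0.549 -0.156  0.106]
b top [367.  185.2] 0.96 [ 0.5489 -0.1567  0.106 ]
b tri [ 0.549  -0.1564  0.1052]
r w0 [328.5  59. ] 1.01 [ 0.5561 -0.2169  0.106 ]
r w1 [314.  213.8] 0.97 [ 0.5559 -0.2168  0.106 ]
r top [396.1 182.8] 0.96 [ 0.5555 -0.2179  0.106 ]
r tri [ 0.5558 -0.2172  0.1059]
w w0 [324.5 132.6] 0.99 [ 0.5583 -0.279   0.106 ]
w top [425.4 181.2] 0.97 [ 0.56   -0.2794  0.106 ]
w tri [ 0.5584 -0.2784  0.1116]
g w0 [325.8 192.4] 0.95 [ 0.5646 -0.3345  0.106 ]
g top [451.5 180. ] 0.98 [ 0.5638 -0.3346  0.106 ]
g tri [ 0.5648 -0.3357  0.1015]
0 0 [315.9  54.1] [41.  44.8] [0.5643 0.3207 0.02  ]
0 1 [317.5 109.1] [39.2 42.1] [0.5702 0.2623 0.02  ]
0 2 [318.7 159.8] [37.6 38.6] [0.5756 0.2039 0.02  ]
0 3 [319.9 207.8] [32.9 36.2] [0.5814 0.1442 0.02  ]
1 0 [310.4 142.6] [38.2 40.8] [0.5645 0.3234 0.02  ]
1 1 [311.9 192. ] [34.4 37. ] [0.5702 0.2637 0.02  ]
well 0 [0.5643 0.3225 0.0092]
well 1 [0.5702 0.2623 0.0146]
```

View pics/fit.png

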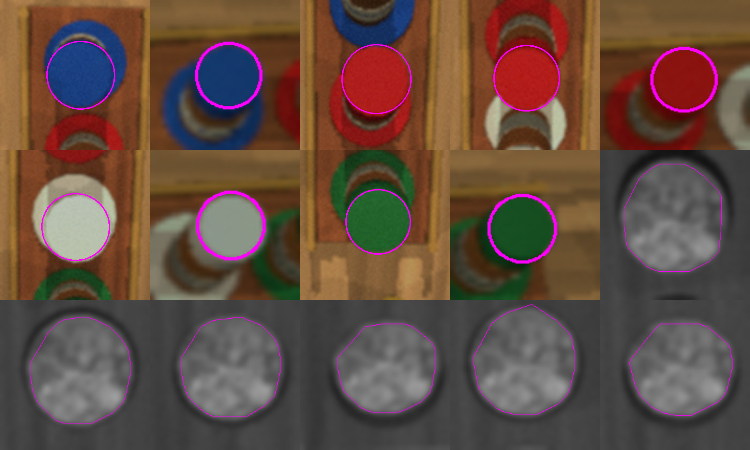

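The caps stand 0.105 m high, which agrees with 16 + 90 mm. The well floor comes out at about 0.01 m, and both rows are turned about 5°. I'll do the blue bottle first, into the rightmost well, then check it.

```bash
cat > mv.py <<'E'
from h import *
B=dict(b=(.5485,-.1565),r=(.5555,-.217),w=(.5590,-.279),g=(.5645,-.335))
yw=np.radians(5.4);W=[np.array([.5729,.2322])+k*np.array([-np.sin(yw),np.cos(yw)]) for k in(.09,.03,-.03,-.09)]
O=[180,0,95.3]
def move(n,k):
    x,y=B[n]
    r.reach((x,y,.36),O);r.servo_line((x,y,.233));r.grab(15);q=r.sense()
    print(n,"grab",round(q["opening"],4),q["gripper_force"].round(1),q["tcp_pos"].round(4))
    r.servo_line((x,y,.375));X,Y=W[k];r.reach((X,Y,.375),O);r.wait(.2)
    print("held",round(r.sense()["opening"],4))
    r.servo_line((X,Y,.26));r.servo_line((X,Y,.2285),speed=.05);r.wait(.2);q=r.sense()
    print("down",q["tcp_pos"].round(4),q["contact_force"].round(1),W[k].round(4))
    r.let_go();r.servo_line((X,Y,.36));print("clock",r.sense()["clock"])
def look(f):
    s=[r.snapshot(n)["frame"] for n in("top","side")]
    a=cv2.resize(s[0][140:240,120:280],(800,500));b=cv2.resize(s[1][130:210,280:408],(800,500))
    cv2.imwrite(f"pics/{f}.png",cv2.resize(np.hstack([a,b]),(800,250))[:,:,::-1])
E
python3 -c "
from mv import *
move('b',3);look('p1')"
```

```text
Traceback (most recent call last):
  File "mv.py", line 8, in move
    print(n,"grab",round(q["opening"],4),q["gripper_force"].round(1),q["tcp_pos"].round(4))
                                         ^^^^^^^^^^^^^^^^^^^^^^^^
AttributeError: 'float' object has no attribute 'round'
```

The bottle is gripped, and only the print line failed. Resuming from there: the repeated `reach` would lift it wrongly, so I'll skip that part.

```bash
python3 - <<'E'
s=open("mv.py").read().replace('q["gripper_force"].round(1)','q["gripper_force"]').replace("def move(n,k):","def move(n,k,held=False):").replace("    r.reach((x,y,.36),O);r.servo_line((x,y,.233));r.grab","    if not held:r.reach((x,y,.36),O);r.servo_line((x,y,.233))\n    r.grab")
open("mv.py","w").write(s)
E
python3 -c "
from mv import *
move('b',3,True);look('p1')"
```

```text
b grab 0.0336 14.999829679727554 [ 0.5485 -0.1565  0.233 ]
held 0.0337
down [0.5815 0.1426 0.2288] [-0.4 -0.  -0.7] [0.5814 0.1426]
clock 15.0917
```

View pics/p1.png

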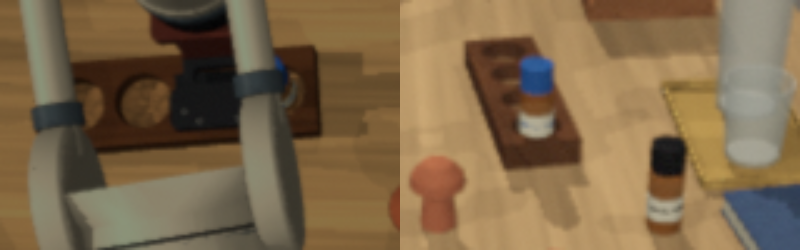

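Blue stands upright in the rightmost well: cap at about (537,75) in the crop's side half, with the base inside the well. I'll carry on with the rest, at about 10 s per bottle.

```bash
python3 -c "
from mv import *
for n,k in zip('rwg',(2,1,0)): move(n,k)
r.reach((.45,-.1,.42),[180,0,80]);r.wait(.3);
for f in('top','side'): cv2.imwrite(f'pics/end_{f}.png',r.snapshot(f)['frame'][:,:,::-1])
look('p2')"
```

```text
r grab 0.0338 14.999512732028961 [ 0.5555 -0.217   0.233 ]
held 0.0337
down [0.5758 0.2024 0.2288] [ 0.4 -0.  -1. ] [0.5757 0.2023]
clock 25.15
w grab 0.0335 14.996996149420738 [ 0.559  -0.279   0.2329]
held 0.0337
down [0.5702 0.2621 0.2288] [ 0.6 -0.2  0. ] [0.5701 0.2621]
clock 35.9167
g grab 0.0332 14.997598892077804 [ 0.5645 -0.335   0.233 ]
held 0.0338
down [0.5645 0.3218 0.2288] [ 0.3 -0.3 -0.9] [0.5644 0.3218]
clock 47.4583
```

View pics/p2.png

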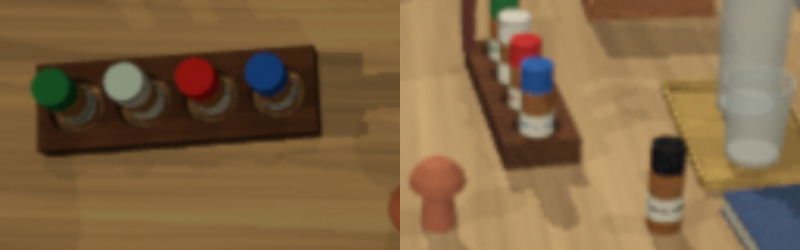

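View pics/end_side.png

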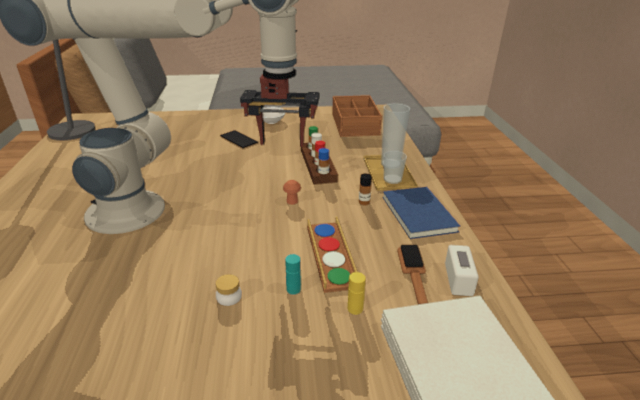

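All four stand upright in the wells in the order G, W, R, B from the left. In the side view their caps run from (313,131) to (323,155), the mushroom is still at (292,190), and the coasters are empty. One numeric check of the seating, then I'll hand in.

```bash
python3 -c "
from mv import *;from meas import cap
s=r.snapshot('top')
for k in range(4):
    q=cap(s,(*W[k],.1),[]);print(k,W[k].round(4),q and plane(s,q[0],.1).round(4), q and round(q[1],2))
print(r.hand_in())"
```

```text
0 [0.5644 0.3218] [0.5654 0.3233 0.1   ] 1.01
1 [0.5701 0.2621] [0.5694 0.2604 0.1   ] 0.97
2 [0.5757 0.2023] [0.5758 0.2007 0.1   ] 0.95
3 [0.5814 0.1426] [0.5822 0.1428 0.1   ] 0.97
the job is handed in; nothing more can be done
None
```

All four bottles stand upright in the rack in reverse order (green, white, red, blue from the left), the mushroom looks unmoved in the final picture, and the job was handed in at roughly 50 s on the clock, with no verdict returned.

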